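Lay out the pastry decorating station

TASK

Lay out the decorating station on the blue mat: stand the white squeeze bottle centred on the end ring next to the steel mixing bowl, the orange-lidded tub centred on the ring at the other end, and the amber jar centred on the ring between them, then set the brass pastry cutter centred on top of the orange lid. Keep the bottle, jar and tub upright, and leave the blue-lidded tub and the green canister where they are.

Things in the scene. Friction and masses are not known exactly. Their poses are not given: they have to be found in the camera images.
- bottle_mid (a point): white squeeze bottle with a red pointed cap, round, standing; 46 mm in diameter up to 62 mm height, 90 mm tall in all, about 150 g. The point is on its axis, half-way up (45 mm above its underside); z up along its axis
- jar_mid (a point): amber glass jar with a black lid, round, standing; 54 mm in diameter (lid 55 mm), 70 mm tall, about 220 g. The point is on its axis, half-way up (35 mm above its underside); z up along its axis
- tub_mid (a point): white plastic tub with a flat ORANGE lid, round, standing, closed; 62 mm in diameter over the lid (the top 10 mm), tapering from 60 mm below the lid to 54 mm at the foot, 50 mm tall, about 160 g. The point is on its axis, half-way up (25 mm above its underside); z up along its axis
- cutter_mid (a point): brass-coloured round pastry cutter: a plain tube open at both ends, standing on end; outer diameter 48 mm, wall 3 mm, 30 mm tall, about 60 g. The point is on its axis, half-way up (15 mm above its underside); z up along its axis
- blue_tub_mid (a point): the same tub with a flat BLUE lid (62 mm diameter, 50 mm tall), a bystander standing among the things to lay out; it stays where it is. The point is on its axis, half-way up (25 mm above its underside)
- spot_left: the left of the three printed white rings (outer diameter 76 mm, with a white dot in the middle) in a row on the flat blue mat, left and right as the robot sees it (left is +y). Fixed. The origin is the ring's centre on the top of the mat, 2 mm above the bench. The mat is 90 x 360 x 2 mm, its rings about 125 mm apart along its length; it lies across in front of the robot, turned by up to 11 degrees
- spot_mid: the middle of the three printed white rings (outer diameter 76 mm, with a white dot in the middle) in a row on the flat blue mat, left and right as the robot sees it (left is +y). Fixed. The origin is the ring's centre on the top of the mat, 2 mm above the bench. The mat is 90 x 360 x 2 mm, its rings about 125 mm apart along its length; it lies across in front of the robot, turned by up to 11 degrees
- spot_right: the right of the three printed white rings (outer diameter 76 mm, with a white dot in the middle) in a row on the flat blue mat, left and right as the robot sees it (left is +y). Fixed. The origin is the ring's centre on the top of the mat, 2 mm above the bench. The mat is 90 x 360 x 2 mm, its rings about 125 mm apart along its length; it lies across in front of the robot, turned by up to 11 degrees
- bowl: open steel mixing bowl, 160 mm in diameter at the rim, 85 mm tall, fixed; it stands beyond one end of the mat, on the left (+y) in some starts and on the right (-y) in others. The origin is the centre of its underside
- canister: green round canister with a white lid, 94 mm in diameter, 88 mm tall, 600 g, loose; it stands beyond the other end of the mat from the bowl and stays where it is. The origin is the centre of its underside
Not all that is in view belongs to the job. Of the things that look like the part that bears cutter_mid, the smaller one is meant.

How it is judged (in metres and radians):
At the end, for the whole second after the job is handed in: Within 15 mm of ring centres: bottle on the end ring at the bowl's side, orange-lidded tub on the opposite end ring, jar on the middle ring; cutter standing on the orange lid within 12 mm of the tub's axis; all four upright (within 0.1 rad), released and at rest (((world y of bowl above 0 m and horizontal distance between bottle_mid and spot_left below 0.015 m and horizontal distance between tub_mid and spot_right below 0.015 m) or (world y of bowl below 0 m and horizontal distance between bottle_mid and spot_right below 0.015 m and horizontal distance between tub_mid and spot_left below 0.015 m)) and horizontal distance between jar_mid and spot_mid below 0.015 m and horizontal distance between cutter_mid and tub_mid below 0.012 m and height (world z) of cutter_mid between 0.062 and 0.072 m and angle between each of bottle_mid, jar_mid, tub_mid, cutter_mid's own z axis and vertical below 0.1 rad and linear speed of each of bottle, jar, tub, cutter below 0.02 m/s and height (world z) of bottle_mid below 0.053 m and height (world z) of jar_mid below 0.043 m and height (world z) of tub_mid below 0.033 m); the robot touches nothing.
It fails at once if the blue-lidded tub is moved by more than 20 mm (distance of blue_tub_mid from where it was at the start of the episode above 0.02 m).
It fails at once if the canister is moved by more than 20 mm (distance of canister from where it was at the start of the episode above 0.02 m).
It fails at once if the bottle, the jar or the orange-lidded tub is tipped over (more than about 35 degrees) (angle between any of bottle_mid, jar_mid, tub_mid's own z axis and vertical above 0.6 rad).
It also fails if it takes over 120 s, if anything falls off the work surface, if the arm or the gripper's body presses on something with over 40 N, if the wrist force passes 120 N, or if a joint passes its speed limit or range.

ROBOT

A 6-joint arm with a two-finger parallel gripper is mounted at the origin on the work surface. World frame = base frame: x ahead of the robot, y to its left, z up, the work surface at z = 0. Lengths are in mm, angles in rad, forces in N, time in s.
With the tool pointing down it reaches from about 275 to 775 mm from the base axis. Payload 14.6 kg.
Tool frame: the origin (TCP) lies at the very end of the fingers, on their centre line; the grasp point (between the pads) lies 19 mm behind it; z points along the fingers, x is the direction in which the jaws open and shut, and the axes are right-handed (so a half turn about z gives the same grasp; the last joint's range is limited). The gripper opens to 85 mm and grips with 20 to 120 N. Pads are 22 mm wide; open, the fingers measure 114 mm over their backs; the gripper's body (76 mm by 85 mm) begins 54 mm behind the grasp point. The pads swing forward as they close: fully open they stand 13 mm farther back than shut.
Start: joints at [-1.421, 0.263, -0.048, 1.259, 0, 1.415], TCP at [157.547, -500.806, 231.278] pointing down, gripper open.
Joint ranges: [-2.65, 2.65], [-0.89, 1.7], [-1.18, 1.37], [-2.13, 2.11], [-1.35, 1.29], [-3.14, 3.14]. Speed limits (rad/s): [1.89, 1.89, 2.57, 2.79, 3.14, 3.14].

INTERFACE

Orientations are given as a unit quaternion [x, y, z, w].
In Python, from bench import readout, viewer, manip gives the robot as it stands.
- The arm moves only by the tool drive_tool, never from a script. Its argument "rows" is a list of rows, each an object of numbers: "x", "y", "z": the shift along the world's x, y, z in units of 40 mm (1.0 is 40 mm); "ax", "ay", "az": the turn, a rotation vector about the world's x, y, z in units of 6 degrees (1.0 is 6 degrees); "claw": the finger opening in mm, from 0 to 85.4. In form: [{"x": .., "y": .., "z": .., "ax": .., "ay": .., "az": .., "claw": ..}, ...]. A call has 1 to 5 rows; each row shifts and turns the commanded pose from where the row before left it; what a row does not reach is not made up. A row lasts 1/8 s, in which the tool goes at most 62.5 mm and 10.7 degrees, less where a joint would pass 70% of its speed; a pose out of reach is approached as far as the arm can. A call is refused whole if a number of a shift passes 1 or a number of a turn 1, either way. A call with a gripper value outside its range is refused whole. The fingers move at their own pace and stop on an object; "newtons" is the grip in N (left out, the last holds). Time passes only in rows, so rows that do not move let the fingers close. It gives the time, the measured TCP pose, the force and the opening at its end, in the units of the state.
- readout.get_state(): the state, without advancing time (a new reading comes with each control period).
- viewer.read_camera(name): name is "scene" or "top" or "wrist"; returns a dict with "frame" (400x640x3 uint8, blue, green, red), "range_z" (400x640 float32, mm along the optical axis (not along the pixel's ray), 0 where there is no reading), "fx", "fy", "cx", "cy" (pixels), "dist_coeffs" ([k1, k2, p1, p2, k3] as OpenCV has them; the pictures are not rectified), "R" (3x3) and "t" (3): a world point X has camera coordinates R X + t. Camera axes: x right, y down, z forward; pixel columns grow to the right and rows downward; lengths in mm; the calibration is good to about 2 mm. A picture is of the moment at which its call begins.
- manip.job_done(): hands the job in, once; it reports no verdict.
Trained networks look in a picture, given as the dict that the camera call returned (one of the last four; its "shot" number tells which), for a name from the list of things; names that differ only in an ending like _2 or _b are one class to them, and where a whole thing is asked for, a point or a joint stands for the part that bears it (a point fixed in the world has none). Each returns a list of dicts, best first, with "p" (0 to 1); they miss things now and then, are a little off and sometimes report something else, mostly with a low value. They report only what shows in the picture. A call takes as long as a camera call. They do not tell look-alikes from the thing itself.
- viewer.trace(picture, label): "pixels" (400x640 bool, what is visible of it).
- viewer.mark_of(picture, label): "point" ([x, y, z] in mm, in world coordinates, good to about 4 mm: a listed point, or the origin of a listed thing).
The state is a dict: "time_s": time; "joint_positions": joint angles; "qd": joint speeds; "tau": joint torques, N m; "eef_pos": TCP position; "eef_rot": TCP orientation; "contact_force": force on the tool from outside, world axes, zero at the start; "torque": the same for the moment, N m; "width": finger opening in mm.
Only numpy, scipy, OpenCV 4.12 (cv2) and the standard library are available. Lean on these libraries where they do the work, as an engineer would, in place of code of your own. Each camera call takes 0.05 s, during which the arm holds its last target. There are 200 camera calls.

## Working session

There is one attempt and no reset: what is moved stays moved. The work goes in short steps, Python scripts to look and compute and a tool call to move; the robot and the scene stay as the last step left them, time stands still between calls to the robot, and variables do not carry over. Pictures are saved under pics/ and viewed, about 12 in all and at most 16, crops included, and the job is handed in when it is done.

Besides the shell and the picture viewer there is one more tool, called after "Call:" as name(argument=value, ...), one argument or row to a line, values as JSON. drive_tool: Moves the arm, as the interface text tells. Its arguments: {"type":"object","properties":{"rows":{"type":"array","items":{"type":"object","properties":{"x":{"type":"number"},"y":{"type":"number"},"z":{"type":"number"},"ax":{"type":"number"},"ay":{"type":"number"},"az":{"type":"number"},"claw":{"type":"number"}}}},"newtons":{"type":"number"}},"required":["rows"]}

```bash
mkdir -p pics; ls; cat > h.py <<'E'
import numpy as np, cv2
from bench import readout, viewer, manip
def K(p): return np.array([[p['fx'],0,p['cx']],[0,p['fy'],p['cy']],[0,0,1.]])
def cloud(p):
    v,u=np.mgrid[0:400,0:640]
    n=cv2.undistortPoints(np.stack([u,v],-1).reshape(-1,1,2).astype(float),K(p),np.array(p['dist_coeffs'],float)).reshape(400,640,2)
    z=p['range_z'].astype(float)
    c=np.dstack([n[...,0]*z,n[...,1]*z,z])
    X=(c-np.array(p['t']))@np.array(p['R'])
    X[z<=0]=np.nan
    return X
def proj(p,X):
    return cv2.projectPoints(np.array(X,float).reshape(-1,1,3),cv2.Rodrigues(np.array(p['R'],float))[0],np.array(p['t'],float),K(p),np.array(p['dist_coeffs'],float))[0].reshape(-1,2)
E
python3 - <<'E'
from h import *
for n in ['top','scene']:
    p=viewer.read_camera(n); cv2.imwrite(f'pics/{n}0.png',p['frame'])
    print(n,'cam at',(-np.array(p['R']).T@np.array(p['t'])).round())
    for l in ['bottle_mid','jar_mid','tub_mid','cutter_mid','blue_tub_mid','spot_left','spot_mid','spot_right','bowl','canister']:
        print(l,[(round(d['p'],2),np.round(d['point']).tolist()) for d in viewer.mark_of(p,l)][:4])
print(readout.get_state())
E
```

```text
pics
top cam at [ 242.    9. 1397.]
bottle_mid [(0.82, [463.0, 273.0, 47.0])]
jar_mid [(0.76, [458.0, -264.0, 35.0])]
tub_mid [(0.92, [469.0, 6.0, 25.0]), (0.71, [628.0, -142.0, 1.0])]
cutter_mid [(0.76, [375.0, 168.0, 22.0]), (0.59, [474.0, 133.0, 12.0]), (0.26, [469.0, 6.0, 21.0])]
blue_tub_mid [(0.88, [450.0, -120.0, 28.0])]
spot_left [(0.79, [598.0, 108.0, -0.0])]
spot_mid [(0.56, [614.0, -8.0, 0.0]), (0.33, [621.0, -383.0, -3.0])]
spot_right [(0.69, [630.0, -143.0, 3.0])]
bowl [(0.63, [622.0, -380.0, -2.0])]
canister [(0.76, [627.0, 364.0, 3.0])]
scene cam at [1131. -514.  745.]
bottle_mid [(0.72, [467.0, 272.0, 46.0])]
jar_mid []
tub_mid [(0.71, [472.0, 7.0, 24.0])]
cutter_mid [(0.78, [476.0, 133.0, 13.0]), (0.73, [379.0, 167.0, 22.0]), (0.3, [627.0, -140.0, -2.0])]
blue_tub_mid [(0.57, [452.0, -117.0, 25.0])]
spot_left [(0.58, [603.0, 106.0, -0.0])]
spot_mid [(0.78, [612.0, -9.0, -2.0])]
spot_right [(0.96, [627.0, -139.0, -1.0])]
bowl [(0.55, [623.0, -378.0, -3.0])]
canister [(0.58, [622.0, 369.0, -2.0])]
{'time_s': 1.1, 'joint_positions': array([-1.42129189e+00,  2.63073901e-01, -4.83128310e-02,  1.25937738e+00,
       -2.03299096e-05,  1.41549809e+00]), 'qd': array([ 0.00112778,  0.00047558, -0.00046523, -0.00075246, -0.00026632,
        0.00035804]), 'tau': array([-3.86690677e-03, -6.37429547e+01,  3.84773684e+01,  6.41530460e-04,
       -6.39982100e-04,  3.52087068e-05]), 'eef_pos': array([ 157.54594009, -500.80743225,  231.28710466]), 'eef_rot': array([ 8.06258316e-01, -5.91563629e-01,  4.14665857e-06,  1.85879961e-05]), 'contact_force': array([0.90705694, 0.09264646, 0.27647365]), 'torque': array([-0.0253705 ,  0.0011576 , -0.05945494]), 'width': 85.1884470733389}
```

View pics/top0.png

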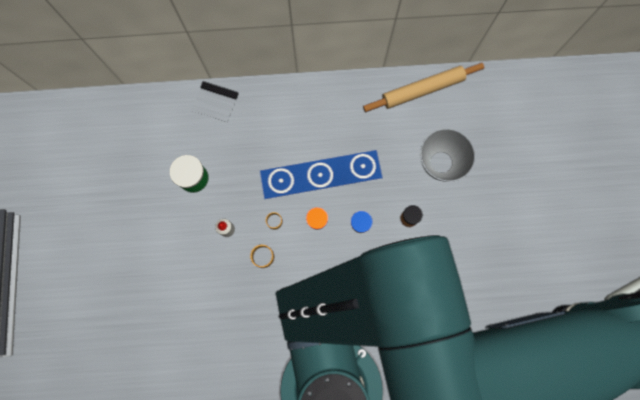

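View pics/scene0.png

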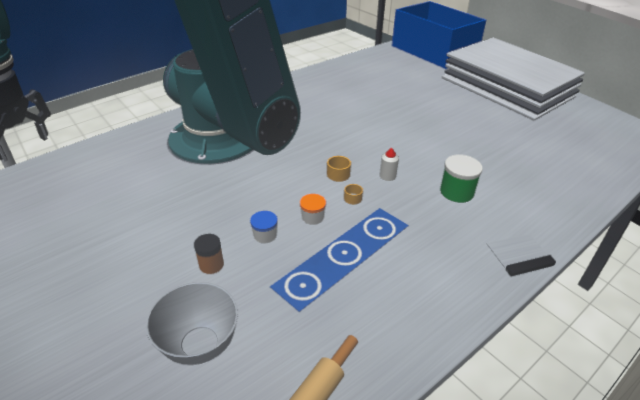

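The top view shows the bowl on the right at (447,155), the mat's rings at (281,181), (320,175) and (363,166), and the small cutter at (274,221). The larger look-alike cutter is at (262,256). So the bottle goes to the right ring and the tub to the left. Next I refine positions by depth.

```bash
python3 - <<'E'
from h import *
rough=dict(bottle=(465,273,90),jar=(458,-264,70),tub=(470,6,50),cutter=(475,133,30),bigcut=(377,168,44),blue=(451,-119,50))
spots=dict(left=(600,107,2),mid=(613,-8,2),right=(628,-141,2))
for n in ['top','scene']:
    p=viewer.read_camera(n); X=cloud(p); hsv=cv2.cvtColor(p['frame'],cv2.COLOR_BGR2HSV)
    for k,(x,y,h) in rough.items():
        near=(np.hypot(X[...,0]-x,X[...,1]-y)<48)
        m=near&(X[...,2]>(h*0.7 if h>30 else 12))
        P=X[m]; 
        if len(P)<5: print(n,k,len(P));continue
        (cx,cy),r=cv2.minEnclosingCircle(P[:,:2].astype(np.float32))
        print(n,k,len(P),'med',np.median(P,0).round(1),'circ',round(cx,1),round(cy,1),'r',round(r,1),'zmax',P[:,2].max().round(1))
    for k,c in spots.items():
        near=(np.hypot(X[...,0]-c[0],X[...,1]-c[1])<45)&(X[...,2]<15)
        w=near&(hsv[...,1]<110)&(hsv[...,2]>140)
        num,lab,st,ce=cv2.connectedComponentsWithStats(w.astype(np.uint8))
        ctr=np.array(cv2.minEnclosingCircle(X[w][:,:2].astype(np.float32))[0])
        print(n,k,w.sum(),'circ',ctr.round(1),'mean',X[w].mean(0).round(1),[(s[4],ce[i].round(1).tolist()) for i,s in enumerate(st) if i])
E
```

```text
top bottle 178 med [463.1 267.4  71.1] circ 464.9 270.4 r 22.3 zmax 91.8
top jar 316 med [ 459.4 -263.3   70.7] circ 460.7 -265.7 r 28.0 zmax 78.0
top tub 367 med [472.8   5.6  50.6] circ 473.1 5.3 r 30.9 zmax 58.7
top cutter 81 med [479.7 130.5  29. ] circ 479.3 130.6 r 24.0 zmax 36.3
top bigcut 118 med [378.6 171.1  41.4] circ 378.0 168.7 r 32.5 zmax 47.6
top blue 370 med [ 453.3 -120.    50.9] circ 454.5 -120.4 r 31.0 zmax 58.5
top left 308 circ [603.2 106.4] mean [602.9 105.8   3.1] [(np.int32(286), [280.5, 180.1]), (np.int32(22), [280.5, 180.1])]
top mid 304 circ [613.5 -10.5] mean [611.6 -12.2   3.5] [(np.int32(2), [317.5, 160.0]), (np.int32(282), [319.6, 174.7]), (np.int32(20), [319.9, 174.3])]
top right 305 circ [ 627.9 -142.5] mean [ 630.7 -143.3    3.4] [(np.int32(280), [362.4, 165.4]), (np.int32(22), [362.5, 165.7]), (np.int32(1), [365.0, 181.0]), (np.int32(2), [367.5, 180.0])]
scene bottle 143 med [470.  263.2  71.7] circ 465.0 270.0 r 21.4 zmax 89.1
scene jar 537 med [ 468.4 -267.6   68. ] circ 460.8 -264.1 r 29.2 zmax 72.9
scene tub 437 med [477.9   3.1  48.7] circ 473.1 5.4 r 32.3 zmax 53.2
scene cutter 207 med [479.9 129.1  22.6] circ 480.3 133.3 r 26.3 zmax 31.9
scene bigcut 172 med [377.8 165.2  37.3] circ 377.2 167.2 r 34.4 zmax 43.9
scene blue 490 med [ 458.9 -122.7   48.6] circ 454.1 -120.9 r 32.3 zmax 52.5
scene left 322 circ [600.  106.6] mean [602.2 105.5   1.1] [(np.int32(299), [379.7, 228.5]), (np.int32(1), [364.0, 219.0]), (np.int32(22), [379.4, 227.3])]
scene mid 375 circ [613.3  -8.2] mean [612.2 -12.9   1.2] [(np.int32(330), [343.9, 252.7]), (np.int32(28), [344.3, 251.9]), (np.int32(17), [361.2, 262.8])]
scene right 446 circ [ 630.1 -140.2] mean [ 630.3 -143.3    0.9] [(np.int32(400), [302.5, 285.9]), (np.int32(31), [302.4, 285.0]), (np.int32(15), [318.4, 296.7])]
```

Call:
drive_tool(
  rows=[
    {"x":1,"y":1,"az":-1,"claw":80},
    {"x":1,"y":1,"az":-1},
    {"x":1,"y":1,"az":-0.9},
    {"x":1,"y":1},
    {"x":1,"y":1},
  ],
  newtons=40,
)

```text
$.rows[0]: bad value
```

Call:
drive_tool(
  rows=[
    {"x":1,"y":1,"z":0,"ax":0,"ay":0,"az":-1,"claw":80},
    {"x":1,"y":1,"z":0,"ax":0,"ay":0,"az":-1,"claw":80},
    {"x":1,"y":1,"z":0,"ax":0,"ay":0,"az":-0.9,"claw":80},
    {"x":1,"y":1,"z":0,"ax":0,"ay":0,"az":0,"claw":80},
    {"x":1,"y":1,"z":0,"ax":0,"ay":0,"az":0,"claw":80},
  ],
  newtons=40,
)

```text
time_s: 1.82
eef_pos: [358.6, -299.4, 231.5]
eef_rot: [0.707, -0.707, 0.0, 0.0]
contact_force: [0.4, 0.2, 1.1]
width: 80.3
```

Call:
drive_tool(
  rows=[
    {"x":1,"y":0.86,"z":-0.5,"ax":0,"ay":0,"az":0,"claw":80},
    {"x":1,"y":0,"z":-0.5,"ax":0,"ay":0,"az":0,"claw":80},
    {"x":0.55,"y":0,"z":-0.5,"ax":0,"ay":0,"az":0,"claw":80},
    {"x":0,"y":0,"z":-0.5,"ax":0,"ay":0,"az":0,"claw":80},
    {"x":0,"y":0,"z":0,"ax":0,"ay":0,"az":0,"claw":80},
  ],
)

```text
time_s: 2.45
eef_pos: [459.0, -265.8, 150.2]
eef_rot: [0.708, -0.707, -0.001, 0.0]
contact_force: [0.8, -0.1, 0.1]
width: 80.0
```

```bash
python3 - <<'E'
from h import *
p=viewer.read_camera('wrist'); cv2.imwrite('pics/w1.png',p['frame'])
print(viewer.mark_of(p,'jar_mid'),readout.get_state()['eef_pos'])
E
```

```text
[] [ 459.50245797 -266.52724004  151.89710657]
```

View pics/w1.png

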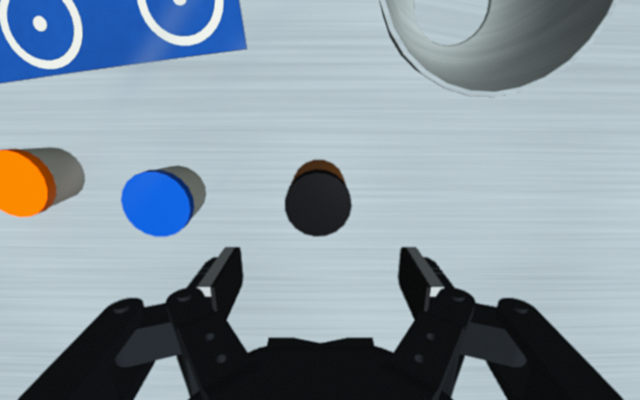

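The jar is centred between the fingers at (318,205). I descend and grip.

Call:
drive_tool(
  rows=[
    {"x":0,"y":0,"z":-0.9,"ax":0,"ay":0,"az":0,"claw":80},
    {"x":0,"y":0,"z":-0.9,"ax":0,"ay":0,"az":0,"claw":80},
    {"x":0,"y":0,"z":-0.7,"ax":0,"ay":0,"az":0,"claw":80},
    {"x":0,"y":0,"z":-0.6,"ax":0,"ay":0,"az":0,"claw":80},
    {"x":0,"y":0,"z":0,"ax":0,"ay":0,"az":0,"claw":80},
  ],
)

```text
time_s: 3.18
eef_pos: [459.0, -266.3, 27.1]
eef_rot: [0.707, -0.707, -0.001, 0.0]
contact_force: [-0.4, -0.6, 0.6]
width: 79.9
```

Call:
drive_tool(
  rows=[
    {"x":0,"y":0,"z":0,"ax":0,"ay":0,"az":0,"claw":40},
    {"x":0,"y":0,"z":0,"ax":0,"ay":0,"az":0,"claw":40},
    {"x":0,"y":0,"z":0,"ax":0,"ay":0,"az":0,"claw":40},
    {"x":0,"y":0,"z":0,"ax":0,"ay":0,"az":0,"claw":40},
    {"x":0,"y":0,"z":0,"ax":0,"ay":0,"az":0,"claw":40},
  ],
)

```text
time_s: 3.8
eef_pos: [460.2, -266.8, 28.8]
eef_rot: [0.708, -0.707, 0.001, -0.0]
contact_force: [-0.8, 2.4, 7.2]
width: 53.7
```

Call:
drive_tool(
  rows=[
    {"x":0,"y":0,"z":0.5,"ax":0,"ay":0,"az":0,"claw":40},
    {"x":0,"y":0,"z":1,"ax":0,"ay":0,"az":0,"claw":40},
    {"x":0.4,"y":0.2,"z":1,"ax":0,"ay":0,"az":0,"claw":40},
    {"x":0.8,"y":0.6,"z":0,"ax":0,"ay":0,"az":0,"claw":40},
    {"x":0.8,"y":0.9,"z":0,"ax":0,"ay":0,"az":0,"claw":40},
  ],
)

```text
time_s: 4.42
eef_pos: [540.8, -198.5, 128.9]
eef_rot: [-0.707, 0.707, -0.001, 0.0]
contact_force: [0.3, 0.0, -2.9]
width: 54.0
```

Call:
drive_tool(
  rows=[
    {"x":0.8,"y":0.9,"z":0,"ax":0,"ay":0,"az":0,"claw":40},
    {"x":0.6,"y":0.9,"z":0,"ax":0,"ay":0,"az":0,"claw":40},
    {"x":0.4,"y":0.9,"z":0,"ax":0,"ay":0,"az":0,"claw":40},
    {"x":0,"y":0.9,"z":0,"ax":0,"ay":0,"az":0,"claw":40},
    {"x":0,"y":0.6,"z":0,"ax":0,"ay":0,"az":0,"claw":40},
  ],
)

```text
time_s: 5.05
eef_pos: [611.6, -28.8, 128.1]
eef_rot: [0.708, -0.706, 0.0, -0.0]
contact_force: [0.4, 0.3, -2.4]
width: 54.1
```

Call:
drive_tool(
  rows=[
    {"x":0,"y":0.4,"z":0,"ax":0,"ay":0,"az":0,"claw":40},
    {"x":0,"y":0,"z":-0.5,"ax":0,"ay":0,"az":0,"claw":40},
    {"x":0,"y":0,"z":-0.5,"ax":0,"ay":0,"az":0,"claw":40},
    {"x":0,"y":0,"z":0,"ax":0,"ay":0,"az":0,"claw":40},
    {"x":0,"y":0,"z":0,"ax":0,"ay":0,"az":0,"claw":40},
  ],
)

```text
time_s: 5.68
eef_pos: [612.0, -14.7, 88.3]
eef_rot: [0.707, -0.707, 0.0, -0.0]
contact_force: [0.4, -0.1, -2.0]
width: 54.2
```

Call:
drive_tool(
  rows=[
    {"x":0,"y":0.05,"z":-0.6,"ax":0,"ay":0,"az":0,"claw":40},
    {"x":0,"y":0,"z":-0.5,"ax":0,"ay":0,"az":0,"claw":40},
    {"x":0,"y":0,"z":-0.3,"ax":0,"ay":0,"az":0,"claw":40},
    {"x":0,"y":0,"z":-0.04,"ax":0,"ay":0,"az":0,"claw":40},
    {"x":0,"y":0,"z":0,"ax":0,"ay":0,"az":0,"claw":40},
  ],
)

```text
time_s: 6.3
eef_pos: [612.1, -12.5, 30.5]
eef_rot: [0.707, -0.707, 0.0, -0.0]
contact_force: [0.0, -0.1, -2.0]
width: 54.3
```

Call:
drive_tool(
  rows=[
    {"x":0,"y":0,"z":-0.03,"ax":0,"ay":0,"az":0,"claw":40},
    {"x":0,"y":0,"z":0,"ax":0,"ay":0,"az":0,"claw":75},
    {"x":0,"y":0,"z":0,"ax":0,"ay":0,"az":0,"claw":75},
    {"x":0,"y":0,"z":0,"ax":0,"ay":0,"az":0,"claw":75},
    {"x":0,"y":0,"z":0.4,"ax":0,"ay":0,"az":0,"claw":75},
  ],
)

```text
time_s: 6.92
eef_pos: [610.8, -12.4, 44.2]
eef_rot: [0.707, -0.707, -0.001, 0.001]
contact_force: [-0.3, 0.7, 0.6]
width: 75.1
```

Call:
drive_tool(
  rows=[
    {"x":0,"y":0,"z":1,"ax":0,"ay":0,"az":0,"claw":75},
    {"x":0,"y":0,"z":1,"ax":0,"ay":0,"az":0,"claw":75},
    {"x":-0.3,"y":0.9,"z":0.5,"ax":0,"ay":0,"az":0,"claw":75},
    {"x":-0.6,"y":1,"z":0,"ax":0,"ay":0,"az":0,"claw":75},
    {"x":-0.6,"y":1,"z":0,"ax":0,"ay":0,"az":0,"claw":75},
  ],
)

```text
time_s: 7.55
eef_pos: [551.2, 94.2, 145.8]
eef_rot: [0.714, -0.7, -0.002, -0.003]
contact_force: [0.8, 0.1, -0.4]
width: 74.6
```

Call:
drive_tool(
  rows=[
    {"x":-0.6,"y":1,"z":0,"ax":0,"ay":0,"az":0,"claw":75},
    {"x":-0.6,"y":1,"z":0,"ax":0,"ay":0,"az":0,"claw":75},
    {"x":-0.6,"y":1,"z":0,"ax":0,"ay":0,"az":0,"claw":75},
    {"x":-0.4,"y":1,"z":0,"ax":0,"ay":0,"az":0,"claw":75},
    {"x":0,"y":0.2,"z":0,"ax":0,"ay":0,"az":0,"claw":75},
  ],
)

```text
time_s: 8.18
eef_pos: [472.0, 173.1, 145.2]
eef_rot: [0.757, -0.653, -0.029, -0.025]
contact_force: [0.6, -0.0, 0.8]
width: 74.9
```

```bash
python3 - <<'E'
from h import *
p=viewer.read_camera('wrist'); cv2.imwrite('pics/w2.png',p['frame'])
q=viewer.read_camera('top')
print(viewer.mark_of(q,'bottle_mid')[:1],viewer.mark_of(q,'jar_mid')[:1],readout.get_state()['eef_pos'])
E
```

```text
[] [{'point': [608.0, -14.3, 34.0], 'p': 0.94}] [472.87935372 172.00365975 144.54770542]
```

View pics/w2.png

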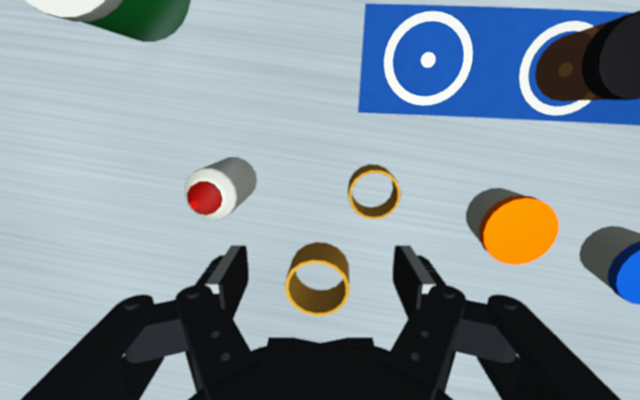

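The wrist view shows the jar on the middle ring, but the arm stalled short and is slightly turned and tilted. I check the joints.

```bash
python3 - <<'E'
from h import *
s=readout.get_state(); print(s['joint_positions'].round(3),s['qd'].round(3),s['eef_rot'].round(3))
E
```

```text
[ 0.144  0.265 -0.292  1.015  0.075  3.141] [-0.006 -0.    -0.005 -0.002  0.002  0.001] [ 0.756 -0.654 -0.028 -0.024]
```

Call:
drive_tool(
  rows=[
    {"x":0,"y":0,"z":0,"ax":0,"ay":0,"az":0,"claw":75},
    {"x":0,"y":0,"z":0,"ax":0,"ay":0,"az":0,"claw":75},
    {"x":0,"y":0,"z":0,"ax":0,"ay":0,"az":0,"claw":75},
  ],
)

```text
time_s: 8.75
eef_pos: [472.3, 172.1, 144.5]
eef_rot: [0.756, -0.654, -0.029, -0.024]
contact_force: [0.1, -1.4, 0.1]
width: 75.0
```

```bash
python3 - <<'E'
from h import *
s=readout.get_state(); print(s['joint_positions'].round(3),s['qd'].round(3),s['eef_rot'].round(3),s['eef_pos'])
E
```

```text
[ 0.144  0.264 -0.293  1.015  0.075  3.141] [ 0.001 -0.002 -0.001  0.001  0.001  0.001] [ 0.756 -0.654 -0.029 -0.024] [472.27853479 172.11365789 144.4776311 ]
```

Joint 6 is at its limit, so I'll switch to jaws along x, which leaves plenty of joint range.

Call:
drive_tool(
  rows=[
    {"x":0,"y":0,"z":0.4,"ax":0,"ay":0,"az":1,"claw":75},
    {"x":0,"y":0,"z":0.4,"ax":0,"ay":0,"az":1,"claw":75},
    {"x":0,"y":0,"z":0,"ax":0,"ay":0,"az":1,"claw":75},
    {"x":0,"y":0,"z":0,"ax":0,"ay":0,"az":1,"claw":75},
    {"x":0,"y":0,"z":0,"ax":0,"ay":0,"az":1,"claw":75},
  ],
)

```text
time_s: 9.38
eef_pos: [472.2, 172.2, 176.5]
eef_rot: [0.9, -0.434, -0.034, -0.016]
contact_force: [-0.9, -0.1, -0.0]
width: 75.0
```

Call:
drive_tool(
  rows=[
    {"x":0,"y":0.5,"z":0,"ax":0,"ay":0,"az":1,"claw":75},
    {"x":0,"y":0.5,"z":0,"ax":0,"ay":0,"az":1,"claw":75},
    {"x":0,"y":0.5,"z":0,"ax":0,"ay":0,"az":1,"claw":75},
    {"x":0,"y":0.5,"z":0,"ax":0,"ay":0,"az":1,"claw":75},
    {"x":0,"y":0.3,"z":0,"ax":0,"ay":0,"az":1,"claw":75},
  ],
)

```text
time_s: 10.0
eef_pos: [472.2, 265.0, 176.5]
eef_rot: [0.982, -0.186, -0.037, -0.007]
contact_force: [-0.7, 0.7, 0.1]
width: 74.7
```

Call:
drive_tool(
  rows=[
    {"x":0,"y":0,"z":0,"ax":0,"ay":0,"az":1,"claw":75},
    {"x":0,"y":0,"z":0,"ax":0,"ay":0,"az":1,"claw":75},
    {"x":0,"y":0,"z":0,"ax":0,"ay":0,"az":1,"claw":75},
    {"x":0,"y":0,"z":0,"ax":0,"ay":0,"az":0,"claw":75},
    {"x":0,"y":0,"z":0,"ax":0,"ay":0,"az":0,"claw":75},
  ],
)

```text
time_s: 10.62
eef_pos: [472.2, 264.2, 176.5]
eef_rot: [0.999, -0.033, -0.037, -0.001]
contact_force: [0.6, -0.2, 0.1]
width: 75.0
```

```bash
cat >> h.py <<'E'
from scipy.spatial.transform import Rotation as Ro
def fix(target=(1,0,0,0)):
    s=readout.get_state()
    r=(Ro.from_quat(target)*Ro.from_quat(s['eef_rot']).inv()).as_rotvec(degrees=True)/6
    print('turn units',r.round(2),'pos',s['eef_pos'].round(1),'j6',s['joint_positions'][5].round(2))
E
python3 -c "
from h import *
fix()"
```

```text
turn units [-0.01 -0.72  0.64] pos [472.2 264.2 176.5] j6 1.98
```

Correct the tilt, go above the bottle, and look.

Call:
drive_tool(
  rows=[
    {"x":-0.1,"y":0.17,"z":0,"ax":0,"ay":-0.72,"az":0.64,"claw":75},
    {"x":0,"y":0,"z":0,"ax":0,"ay":0,"az":0,"claw":75},
    {"x":0,"y":0,"z":0,"ax":0,"ay":0,"az":0,"claw":75},
  ],
)

```text
time_s: 11.0
eef_pos: [468.3, 270.9, 176.7]
eef_rot: [1.0, 0.0, -0.0, -0.001]
contact_force: [0.1, -0.3, -0.3]
width: 74.8
```

```bash
python3 - <<'E'
from h import *
p=viewer.read_camera('wrist'); cv2.imwrite('pics/w3.png',p['frame'])
fix()
print(viewer.mark_of(p,'bottle_mid')[:1], 'grasp px',proj(p,[[465,271,0],[465,271,90],[465,294,45]]).round())
X=cloud(p); m=(X[...,2]>40)&(np.hypot(X[...,0]-465,X[...,1]-271)<40)
hs=X[m]; print(m.sum(),cv2.minEnclosingCircle(hs[:,:2].astype(np.float32)))
E
```

```text
turn units [-0.01 -0.01 -0.01] pos [468.5 270.9 176.5] j6 1.94
[{'point': [462.1, 271.1, 49.3], 'p': 0.98}] grasp px [[317. 179.]
 [316. 203.]
 [317. 166.]]
21577 ((465.00457763671875, 271.0321960449219), 39.988372802734375)
```

View pics/w3.png

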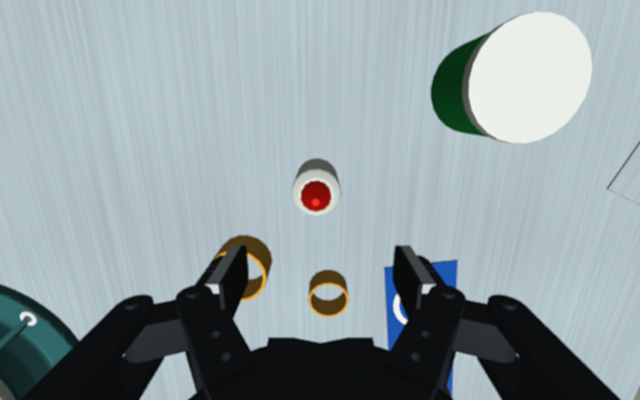

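The bottle's cap is at (316,203), exactly where (465,271) projects. I descend and grip.

Call:
drive_tool(
  rows=[
    {"x":-0.08,"y":0,"z":-0.9,"ax":0,"ay":0,"az":0,"claw":75},
    {"x":0,"y":0,"z":-1,"ax":0,"ay":0,"az":0,"claw":75},
    {"x":0,"y":0,"z":-0.9,"ax":0,"ay":0,"az":0,"claw":75},
    {"x":0,"y":0,"z":-0.7,"ax":0,"ay":0,"az":0,"claw":75},
    {"x":0,"y":0,"z":-0.16,"ax":0,"ay":0,"az":0,"claw":75},
  ],
)

```text
time_s: 11.72
eef_pos: [464.4, 270.6, 28.7]
eef_rot: [1.0, 0.001, -0.001, -0.0]
contact_force: [0.6, -0.3, 0.4]
width: 74.5
```

Call:
drive_tool(
  rows=[
    {"x":0,"y":0,"z":0,"ax":0,"ay":0,"az":0,"claw":32},
    {"x":0,"y":0,"z":0,"ax":0,"ay":0,"az":0,"claw":32},
    {"x":0,"y":0,"z":0,"ax":0,"ay":0,"az":0,"claw":32},
    {"x":0,"y":0,"z":0,"ax":0,"ay":0,"az":0,"claw":32},
    {"x":0,"y":0,"z":0,"ax":0,"ay":0,"az":0,"claw":32},
  ],
)

```text
time_s: 12.35
eef_pos: [465.6, 271.3, 31.3]
eef_rot: [1.0, 0.001, 0.001, -0.001]
contact_force: [-2.3, -0.8, 7.9]
width: 44.9
```

```bash
python3 -c "
from h import *
fix()"
```

```text
turn units [-0.02  0.02 -0.03] pos [465.6 271.3  31.3] j6 1.94
```

Call:
drive_tool(
  rows=[
    {"x":0,"y":0,"z":0.5,"ax":0,"ay":0,"az":0,"claw":32},
    {"x":0,"y":0,"z":1,"ax":0,"ay":0,"az":0,"claw":32},
    {"x":0,"y":-0.2,"z":1,"ax":0,"ay":0,"az":0,"claw":32},
    {"x":0,"y":-0.6,"z":0.5,"ax":0,"ay":0,"az":0,"claw":32},
    {"x":0.2,"y":-0.9,"z":0,"ax":0,"ay":0,"az":0,"claw":32},
  ],
)

```text
time_s: 12.98
eef_pos: [473.7, 203.1, 152.4]
eef_rot: [1.0, 0.002, 0.002, -0.001]
contact_force: [0.8, -0.1, -2.2]
width: 44.9
```

Call:
drive_tool(
  rows=[
    {"x":0.4,"y":-0.9,"z":0,"ax":0,"ay":0,"az":0,"claw":32},
    {"x":0.4,"y":-0.9,"z":0,"ax":0,"ay":0,"az":0,"claw":32},
    {"x":0.4,"y":-0.9,"z":0,"ax":0,"ay":0,"az":0,"claw":32},
    {"x":0.4,"y":-0.9,"z":0,"ax":0,"ay":0,"az":0,"claw":32},
    {"x":0.4,"y":-0.9,"z":0,"ax":0,"ay":0,"az":0,"claw":32},
  ],
)

```text
time_s: 13.6
eef_pos: [553.5, 21.8, 150.8]
eef_rot: [1.0, 0.001, 0.001, -0.001]
contact_force: [0.8, -0.1, -1.8]
width: 45.0
```

Call:
drive_tool(
  rows=[
    {"x":0.4,"y":-0.9,"z":0,"ax":0,"ay":0,"az":0,"claw":32},
    {"x":0.4,"y":-0.9,"z":0,"ax":0,"ay":0,"az":0,"claw":32},
    {"x":0.4,"y":-0.9,"z":0,"ax":0,"ay":0,"az":0,"claw":32},
    {"x":0.4,"y":-0.9,"z":0,"ax":0,"ay":0,"az":0,"claw":32},
    {"x":0.3,"y":-0.55,"z":0,"ax":0,"ay":0,"az":0,"claw":32},
  ],
)

```text
time_s: 14.22
eef_pos: [629.5, -144.7, 150.6]
eef_rot: [1.0, 0.001, 0.001, -0.001]
contact_force: [0.2, -0.5, -1.8]
width: 45.2
```

Call:
drive_tool(
  rows=[
    {"x":0,"y":0,"z":-0.5,"ax":0,"ay":0,"az":0,"claw":32},
    {"x":0,"y":0,"z":-0.8,"ax":0,"ay":0,"az":0,"claw":32},
    {"x":0,"y":0,"z":-0.8,"ax":0,"ay":0,"az":0,"claw":32},
    {"x":0,"y":0,"z":-0.3,"ax":0,"ay":0,"az":0,"claw":32},
    {"x":0,"y":0,"z":0,"ax":0,"ay":0,"az":0,"claw":32},
  ],
)

```text
time_s: 14.85
eef_pos: [628.9, -142.9, 54.4]
eef_rot: [1.0, 0.001, 0.0, -0.001]
contact_force: [-0.1, -0.7, -1.3]
width: 45.2
```

```bash
python3 -c "
from h import *
fix()"
```

```text
turn units [-0.01  0.   -0.03] pos [ 628.9 -142.9   54.4] j6 1.22
```

Call:
drive_tool(
  rows=[
    {"x":0,"y":0,"z":-0.35,"ax":0,"ay":0,"az":0,"claw":32},
    {"x":0,"y":0,"z":-0.2,"ax":0,"ay":0,"az":0,"claw":32},
    {"x":0,"y":0,"z":-0.03,"ax":0,"ay":0,"az":0,"claw":32},
    {"x":0,"y":0,"z":0,"ax":0,"ay":0,"az":0,"claw":32},
  ],
)

```text
time_s: 15.35
eef_pos: [629.1, -143.2, 32.3]
eef_rot: [1.0, 0.001, 0.001, -0.0]
contact_force: [-6.0, 0.7, 16.3]
width: 44.9
```

Call:
drive_tool(
  rows=[
    {"x":0,"y":0,"z":0,"ax":0,"ay":0,"az":0,"claw":55},
    {"x":0,"y":0,"z":0,"ax":0,"ay":0,"az":0,"claw":70},
    {"x":0,"y":0,"z":0,"ax":0,"ay":0,"az":0,"claw":75},
    {"x":0,"y":0,"z":0.5,"ax":0,"ay":0,"az":0,"claw":75},
    {"x":0,"y":0,"z":1,"ax":0,"ay":0,"az":0,"claw":75},
  ],
)

```text
time_s: 15.98
eef_pos: [628.1, -142.6, 90.2]
eef_rot: [1.0, 0.001, -0.001, -0.001]
contact_force: [0.8, -0.1, 0.9]
width: 75.2
```

Call:
drive_tool(
  rows=[
    {"x":0,"y":0,"z":1,"ax":0,"ay":0,"az":0,"claw":82},
    {"x":-0.7,"y":0.6,"z":0.7,"ax":0,"ay":0,"az":0,"claw":82},
    {"x":-0.8,"y":0.8,"z":0,"ax":0,"ay":0,"az":0,"claw":82},
    {"x":-0.8,"y":0.8,"z":0,"ax":0,"ay":0,"az":0,"claw":82},
    {"x":-0.8,"y":0.8,"z":0,"ax":0,"ay":0,"az":0,"claw":82},
  ],
)

```text
time_s: 16.6
eef_pos: [503.9, -22.1, 158.9]
eef_rot: [1.0, 0.001, 0.0, -0.001]
contact_force: [-0.1, 0.1, 0.1]
width: 81.8
```

Call:
drive_tool(
  rows=[
    {"x":-0.8,"y":0.7,"z":0,"ax":0,"ay":0,"az":0,"claw":82},
    {"x":0,"y":0,"z":0,"ax":0,"ay":0,"az":0,"claw":82},
    {"x":0,"y":0,"z":0,"ax":0,"ay":0,"az":0,"claw":82},
  ],
)

```text
time_s: 16.98
eef_pos: [473.5, 4.9, 159.1]
eef_rot: [1.0, 0.002, 0.001, -0.001]
contact_force: [0.5, 0.3, 0.6]
width: 82.0
```

```bash
python3 - <<'E'
from h import *
p=viewer.read_camera('wrist')
fix()
q=viewer.read_camera('scene'); cv2.imwrite('pics/s2.png',q['frame'])
for l in ['bottle_mid','jar_mid','tub_mid','cutter_mid']:
    for c in (p,q): print(l,[(round(d['p'],2),np.round(d['point']).tolist()) for d in viewer.mark_of(c,l)][:3])
X=cloud(p);hs=cv2.cvtColor(p['frame'],cv2.COLOR_BGR2HSV)
m=(hs[...,0]>5)&(hs[...,0]<20)&(hs[...,1]>180)&(X[...,2]>40)&(np.hypot(X[...,0]-473,X[...,1]-5)<40)
print(m.sum(),cv2.minEnclosingCircle(X[m][:,:2].astype(np.float32)),np.median(X[m],0))
E
```

```text
turn units [-0.01  0.01 -0.03] pos [473.7   4.7 159. ] j6 1.4
bottle_mid [(0.7, [597.0, 108.0, 1.0])]
bottle_mid [(0.65, [632.0, -139.0, 47.0]), (0.41, [622.0, -381.0, -5.0])]
jar_mid [(0.71, [612.0, -15.0, 43.0]), (0.61, [450.0, -118.0, 28.0])]
jar_mid [(0.62, [613.0, -12.0, 34.0])]
tub_mid [(0.74, [472.0, 7.0, 24.0])]
tub_mid [(0.58, [471.0, 10.0, 25.0])]
cutter_mid []
cutter_mid [(0.88, [376.0, 168.0, 20.0]), (0.62, [481.0, 134.0, 13.0])]
262 ((471.876708984375, 7.321400165557861), 30.35675811767578) [472.41964169  26.43536318  48.64568522]
```

View pics/s2.png

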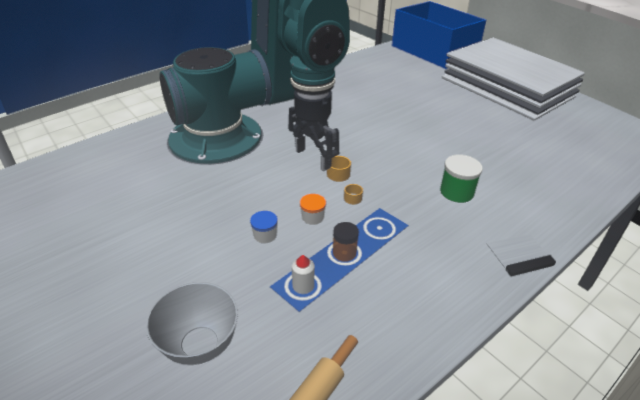

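The scene view shows the bottle at (303,275) and jar at (345,243) standing on their rings. The tub is at about (472.5, 6.5), so I descend on it.

Call:
drive_tool(
  rows=[
    {"x":-0.02,"y":0.04,"z":-0.9,"ax":0,"ay":0,"az":0,"claw":82},
    {"x":0,"y":0,"z":-1,"ax":0,"ay":0,"az":0,"claw":82},
    {"x":0,"y":0,"z":-0.9,"ax":0,"ay":0,"az":0,"claw":82},
    {"x":0,"y":0,"z":-0.7,"ax":0,"ay":0,"az":0,"claw":82},
    {"x":0,"y":0,"z":-0.18,"ax":0,"ay":0,"az":0,"claw":82},
  ],
)

```text
time_s: 18.1
eef_pos: [471.3, 6.8, 10.6]
eef_rot: [1.0, 0.001, -0.001, -0.001]
contact_force: [1.0, -0.2, -0.2]
width: 81.8
```

Call:
drive_tool(
  rows=[
    {"x":0,"y":0,"z":0,"ax":0,"ay":0,"az":0,"claw":45},
    {"x":0,"y":0,"z":0,"ax":0,"ay":0,"az":0,"claw":45},
    {"x":0,"y":0,"z":0,"ax":0,"ay":0,"az":0,"claw":45},
    {"x":0,"y":0,"z":0,"ax":0,"ay":0,"az":0,"claw":45},
    {"x":0,"y":0,"z":0,"ax":0,"ay":0,"az":0,"claw":45},
  ],
)

```text
time_s: 18.73
eef_pos: [472.8, 6.6, 12.6]
eef_rot: [1.0, 0.001, 0.001, -0.001]
contact_force: [-1.9, 0.5, 7.7]
width: 60.8
```

```bash
python3 -c "
from h import *
fix()"
```

```text
turn units [-0.01  0.02 -0.03] pos [472.8   6.6  12.6] j6 1.41
```

Call:
drive_tool(
  rows=[
    {"x":0,"y":0,"z":0.5,"ax":0,"ay":0,"az":0,"claw":45},
    {"x":0,"y":0,"z":0.9,"ax":0,"ay":0,"az":0,"claw":45},
    {"x":0.4,"y":0.4,"z":0.6,"ax":0,"ay":0,"az":0,"claw":45},
    {"x":0.8,"y":0.7,"z":0,"ax":0,"ay":0,"az":0,"claw":45},
    {"x":0.8,"y":0.7,"z":0,"ax":0,"ay":0,"az":0,"claw":45},
  ],
)

```text
time_s: 19.35
eef_pos: [553.4, 79.5, 92.7]
eef_rot: [1.0, 0.001, 0.001, -0.001]
contact_force: [0.8, -0.2, -2.2]
width: 60.5
```

Call:
drive_tool(
  rows=[
    {"x":0.8,"y":0.5,"z":0,"ax":0,"ay":0,"az":0,"claw":45},
    {"x":0.44,"y":0.18,"z":0,"ax":0,"ay":0,"az":0,"claw":45},
    {"x":0,"y":0,"z":-0.7,"ax":0,"ay":0,"az":0,"claw":45},
    {"x":0,"y":0,"z":-0.7,"ax":0,"ay":0,"az":0,"claw":45},
    {"x":0,"y":0,"z":0,"ax":0,"ay":0,"az":0,"claw":45},
  ],
)

```text
time_s: 19.98
eef_pos: [600.6, 105.8, 34.5]
eef_rot: [1.0, 0.001, -0.001, -0.001]
contact_force: [0.2, 0.9, -1.5]
width: 60.4
```

```bash
python3 -c "
from h import *
fix();s=readout.get_state();print(s['width'],s['contact_force'])"
```

```text
turn units [-0.01 -0.03 -0.03] pos [600.6 105.8  34.5] j6 1.61
60.40434862640777 [ 0.1781075   0.86258019 -1.47973657]
```

Call:
drive_tool(
  rows=[
    {"x":0.03,"y":0,"z":-0.3,"ax":0,"ay":0,"az":0,"claw":45},
    {"x":0,"y":0,"z":-0.2,"ax":0,"ay":0,"az":0,"claw":45},
    {"x":0,"y":0,"z":-0.05,"ax":0,"ay":0,"az":0,"claw":45},
    {"x":0,"y":0,"z":-0.02,"ax":0,"ay":0,"az":0,"claw":45},
    {"x":0,"y":0,"z":0,"ax":0,"ay":0,"az":0,"claw":45},
  ],
)

```text
time_s: 20.6
eef_pos: [603.3, 105.8, 14.6]
eef_rot: [1.0, 0.001, 0.001, -0.001]
contact_force: [-7.9, -0.4, 18.4]
width: 60.8
```

Call:
drive_tool(
  rows=[
    {"x":0,"y":0,"z":0,"ax":0,"ay":0,"az":0,"claw":75},
    {"x":0,"y":0,"z":0,"ax":0,"ay":0,"az":0,"claw":82},
    {"x":0,"y":0,"z":0,"ax":0,"ay":0,"az":0,"claw":82},
    {"x":0,"y":0,"z":0.5,"ax":0,"ay":0,"az":0,"claw":82},
    {"x":0,"y":0,"z":1,"ax":0,"ay":0,"az":0,"claw":82},
  ],
)

```text
time_s: 21.22
eef_pos: [602.0, 105.8, 72.4]
eef_rot: [1.0, 0.001, -0.001, -0.001]
contact_force: [-0.1, 0.1, 1.5]
width: 81.9
```

Call:
drive_tool(
  rows=[
    {"x":0,"y":0,"z":1,"ax":0,"ay":0,"az":0,"claw":65},
    {"x":-0.8,"y":0.2,"z":0.5,"ax":0,"ay":0,"az":0,"claw":65},
    {"x":-0.9,"y":0.2,"z":0,"ax":0,"ay":0,"az":0,"claw":65},
    {"x":-0.9,"y":0.2,"z":0,"ax":0,"ay":0,"az":0,"claw":65},
    {"x":-0.45,"y":0.05,"z":0,"ax":0,"ay":0,"az":0,"claw":65},
  ],
)

```text
time_s: 21.85
eef_pos: [479.2, 132.2, 133.1]
eef_rot: [1.0, 0.002, 0.0, -0.001]
contact_force: [-0.2, 0.7, -0.1]
width: 65.2
```

Call:
drive_tool(
  rows=[
    {"x":0,"y":0,"z":0,"ax":0,"ay":0,"az":0,"claw":65},
    {"x":0,"y":0,"z":0,"ax":0,"ay":0,"az":0,"claw":65},
  ],
)

```text
time_s: 22.1
eef_pos: [481.9, 131.8, 133.0]
eef_rot: [1.0, 0.001, 0.0, -0.001]
contact_force: [0.2, 0.9, -0.2]
width: 64.9
```

```bash
python3 - <<'E'
from h import *
fix()
p=viewer.read_camera('wrist'); q=viewer.read_camera('scene'); t=viewer.read_camera('top')
cv2.imwrite('pics/w4.png',p['frame'])
for l in ['bottle_mid','jar_mid','tub_mid','cutter_mid']:
    for c in (p,q,t): print(l,[(round(d['p'],2),np.round(d['point']).tolist()) for d in viewer.mark_of(c,l)][:3])
for n,c in (('w',p),('s',q),('t',t)):
  X=cloud(c);hs=cv2.cvtColor(c['frame'],cv2.COLOR_BGR2HSV)
  m=(hs[...,0]>5)&(hs[...,0]<20)&(hs[...,1]>180)&(X[...,2]>44)&(np.hypot(X[...,0]-602,X[...,1]-106)<45)
  if m.sum()>9: print('lid',n,m.sum(),cv2.minEnclosingCircle(X[m][:,:2].astype(np.float32)))
  m=(X[...,2]>22)&(X[...,2]<36)&(np.hypot(X[...,0]-480,X[...,1]-132)<35)
  if m.sum()>9: print('cut',n,m.sum(),cv2.minEnclosingCircle(X[m][:,:2].astype(np.float32)))
E
```

```text
turn units [-0.01  0.01 -0.03] pos [481.9 131.8 133. ] j6 1.67
bottle_mid []
bottle_mid [(0.85, [629.0, -142.0, 47.0])]
bottle_mid [(0.52, [628.0, -138.0, 45.0])]
jar_mid []
jar_mid [(0.66, [613.0, -12.0, 33.0]), (0.38, [630.0, -140.0, 0.0])]
jar_mid [(0.72, [609.0, -11.0, 34.0]), (0.42, [613.0, -10.0, -0.0])]
tub_mid [(0.81, [606.0, 109.0, 25.0])]
tub_mid [(0.97, [602.0, 109.0, 26.0])]
tub_mid [(0.67, [602.0, 107.0, 27.0])]
cutter_mid []
cutter_mid [(0.77, [378.0, 169.0, 20.0]), (0.68, [481.0, 135.0, 14.0])]
cutter_mid []
lid w 3889 ((602.8174438476562, 106.3244857788086), 31.268632888793945)
cut w 683 ((477.8887939453125, 131.9785614013672), 24.008285522460938)
lid s 358 ((601.3370361328125, 101.97417449951172), 32.894588470458984)
cut s 108 ((478.50347900390625, 130.63632202148438), 25.06226348876953)
lid t 126 ((603.4139404296875, 100.13612365722656), 30.215709686279297)
```

View pics/w4.png

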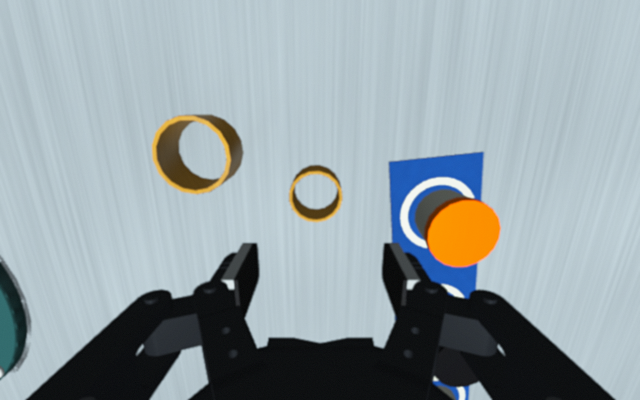

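The cutter is centred between the fingers at (315,195) and the tub is on its ring. I descend and grip the cutter gently.

Call:
drive_tool(
  rows=[
    {"x":-0.05,"y":0,"z":-0.9,"ax":0,"ay":0,"az":0,"claw":65},
    {"x":0,"y":0,"z":-0.9,"ax":0,"ay":0,"az":0,"claw":65},
    {"x":0,"y":0,"z":-0.8,"ax":0,"ay":0,"az":0,"claw":65},
    {"x":0,"y":0,"z":-0.4,"ax":0,"ay":0,"az":0,"claw":65},
    {"x":0,"y":0,"z":-0.15,"ax":0,"ay":0,"az":0,"claw":65},
  ],
  newtons=25,
)

```text
time_s: 23.48
eef_pos: [478.6, 131.8, 6.2]
eef_rot: [1.0, 0.001, -0.0, -0.001]
contact_force: [0.2, -0.1, 0.3]
width: 65.1
```

Call:
drive_tool(
  rows=[
    {"x":0,"y":0,"z":0,"ax":0,"ay":0,"az":0,"claw":65},
    {"x":0,"y":0,"z":0,"ax":0,"ay":0,"az":0,"claw":35},
    {"x":0,"y":0,"z":0,"ax":0,"ay":0,"az":0,"claw":35},
    {"x":0,"y":0,"z":0,"ax":0,"ay":0,"az":0,"claw":35},
    {"x":0,"y":0,"z":0,"ax":0,"ay":0,"az":0,"claw":35},
  ],
)

```text
time_s: 24.1
eef_pos: [479.5, 131.9, 7.9]
eef_rot: [1.0, 0.001, 0.001, -0.001]
contact_force: [-0.6, -0.2, 6.2]
width: 47.7
```

```bash
python3 -c "
from h import *
fix()"
```

```text
turn units [-0.01  0.02 -0.03] pos [479.5 131.9   7.9] j6 1.67
```

Call:
drive_tool(
  rows=[
    {"x":0,"y":0,"z":0.5,"ax":0,"ay":0,"az":0,"claw":35},
    {"x":0,"y":0,"z":1,"ax":0,"ay":0,"az":0,"claw":35},
    {"x":0,"y":0,"z":1,"ax":0,"ay":0,"az":0,"claw":35},
    {"x":0.5,"y":-0.1,"z":0,"ax":0,"ay":0,"az":0,"claw":35},
    {"x":0.9,"y":-0.2,"z":0,"ax":0,"ay":0,"az":0,"claw":35},
  ],
)

```text
time_s: 24.72
eef_pos: [535.4, 120.0, 108.5]
eef_rot: [1.0, 0.002, 0.001, -0.001]
contact_force: [1.3, -0.5, -1.4]
width: 47.7
```

Call:
drive_tool(
  rows=[
    {"x":0.9,"y":-0.2,"z":0,"ax":0,"ay":0,"az":0,"claw":35},
    {"x":0.6,"y":-0.1,"z":0,"ax":0,"ay":0,"az":0,"claw":35},
    {"x":0.2,"y":-0.05,"z":-0.3,"ax":0,"ay":0,"az":0,"claw":35},
    {"x":0,"y":0,"z":-0.5,"ax":0,"ay":0,"az":0,"claw":35},
    {"x":0,"y":0,"z":0,"ax":0,"ay":0,"az":0,"claw":35},
  ],
)

```text
time_s: 25.35
eef_pos: [601.3, 106.0, 73.5]
eef_rot: [1.0, 0.002, -0.001, -0.001]
contact_force: [0.4, 0.1, -0.4]
width: 47.7
```

```bash
python3 - <<'E'
from h import *
fix();s=readout.get_state();print(s['width'],s['contact_force'])
p=viewer.read_camera('wrist'); cv2.imwrite('pics/w5.png',p['frame'])
E
```

```text
turn units [-0.01 -0.03 -0.03] pos [601.3 106.   73.5] j6 1.61
47.74066414958689 [ 0.37005157  0.05562403 -0.36330446]
```

View pics/w5.png

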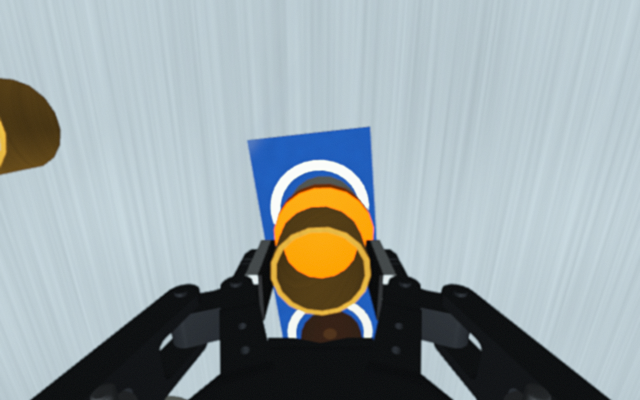

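The cutter is held level over the orange lid. The lid centre is about 2 mm to +x, so I shift that much and lower.

Call:
drive_tool(
  rows=[
    {"x":0.04,"y":0,"z":-0.2,"ax":0,"ay":0,"az":0,"claw":35},
    {"x":0,"y":0,"z":-0.15,"ax":0,"ay":0,"az":0,"claw":35},
    {"x":0,"y":0,"z":-0.05,"ax":0,"ay":0,"az":0,"claw":35},
    {"x":0,"y":0,"z":0,"ax":0,"ay":0,"az":0,"claw":35},
  ],
)

```text
time_s: 25.9
eef_pos: [604.6, 105.9, 59.8]
eef_rot: [1.0, 0.001, 0.001, -0.001]
contact_force: [-3.8, -0.5, 12.1]
width: 47.8
```

Contact is made, so I release and retreat upward, then clear of the view.

Call:
drive_tool(
  rows=[
    {"x":0,"y":0,"z":0,"ax":0,"ay":0,"az":0,"claw":55},
    {"x":0,"y":0,"z":0,"ax":0,"ay":0,"az":0,"claw":68},
    {"x":0,"y":0,"z":0,"ax":0,"ay":0,"az":0,"claw":70},
    {"x":0,"y":0,"z":0.4,"ax":0,"ay":0,"az":0,"claw":70},
    {"x":0,"y":0,"z":1,"ax":0,"ay":0,"az":0,"claw":70},
  ],
)

```text
time_s: 26.52
eef_pos: [603.5, 105.8, 114.1]
eef_rot: [1.0, 0.001, -0.002, -0.001]
contact_force: [0.8, -0.0, 0.3]
width: 70.2
```

Call:
drive_tool(
  rows=[
    {"x":0,"y":0,"z":1,"ax":0,"ay":0,"az":0,"claw":70},
    {"x":-0.8,"y":0,"z":1,"ax":0,"ay":0,"az":0,"claw":70},
    {"x":-0.9,"y":0,"z":0,"ax":0,"ay":0,"az":0,"claw":70},
    {"x":-0.9,"y":0,"z":0,"ax":0,"ay":0,"az":0,"claw":70},
    {"x":-0.9,"y":0,"z":0,"ax":0,"ay":0,"az":0,"claw":70},
  ],
)

```text
time_s: 27.15
eef_pos: [463.4, 105.8, 194.9]
eef_rot: [1.0, 0.001, 0.0, -0.001]
contact_force: [0.3, -0.0, 0.2]
width: 70.2
```

Call:
drive_tool(
  rows=[
    {"x":-0.9,"y":0,"z":0,"ax":0,"ay":0,"az":0,"claw":70},
    {"x":-0.9,"y":0,"z":0,"ax":0,"ay":0,"az":0,"claw":70},
    {"x":0,"y":0,"z":0,"ax":0,"ay":0,"az":0,"claw":70},
  ],
)

```text
time_s: 27.52
eef_pos: [390.7, 105.9, 195.2]
eef_rot: [1.0, 0.002, 0.0, -0.001]
contact_force: [-0.1, 0.4, 0.3]
width: 70.0
```

```bash
python3 - <<'E'
from h import *
fix()
q=viewer.read_camera('scene'); t=viewer.read_camera('top')
cv2.imwrite('pics/fin.png',cv2.resize(q['frame'][130:330,180:500],(800,500)))
cv2.imwrite('pics/fint.png',cv2.resize(t['frame'][130:250,150:480],(800,291)))
for l in ['bottle_mid','jar_mid','tub_mid','cutter_mid','blue_tub_mid','canister']:
    for c in (q,t): print(l,[(round(d['p'],2),np.round(d['point']).tolist()) for d in viewer.mark_of(c,l)][:2])
for n,c in (('s',q),('t',t)):
  X=cloud(c)
  for k,(x,y,z0,z1) in dict(cut=(603,106,72,90),jar=(612,-12,60,80),bottle=(630,-143,30,62)).items():
    m=(X[...,2]>z0)&(X[...,2]<z1)&(np.hypot(X[...,0]-x,X[...,1]-y)<42)
    if m.sum()>9: print(k,n,m.sum(),cv2.minEnclosingCircle(X[m][:,:2].astype(np.float32)))
E
```

```text
turn units [-0.01  0.   -0.03] pos [390.7 105.9 195.2] j6 1.63
bottle_mid [(0.68, [629.0, -141.0, 49.0])]
bottle_mid [(0.79, [627.0, -140.0, 50.0]), (0.2, [618.0, -378.0, -2.0])]
jar_mid [(0.81, [610.0, -13.0, 36.0])]
jar_mid [(0.63, [609.0, -13.0, 34.0]), (0.6, [627.0, 365.0, 2.0])]
tub_mid [(0.64, [602.0, 112.0, 29.0])]
tub_mid [(0.6, [604.0, 105.0, 25.0])]
cutter_mid [(0.71, [376.0, 168.0, 22.0]), (0.58, [605.0, 107.0, 64.0])]
cutter_mid [(0.43, [601.0, 107.0, 66.0])]
blue_tub_mid [(0.56, [452.0, -119.0, 26.0])]
blue_tub_mid [(0.64, [454.0, -116.0, 28.0])]
canister [(0.81, [624.0, 367.0, -0.0])]
canister [(0.88, [629.0, 366.0, 0.0])]
cut s 164 ((605.3275756835938, 103.6808853149414), 25.28066635131836)
jar s 427 ((612.0020141601562, -12.6856107711792), 29.2131404876709)
bottle s 241 ((633.3477172851562, -145.32928466796875), 22.615432739257812)
cut t 46 ((607.4337158203125, 104.22820281982422), 23.712614059448242)
jar t 291 ((611.9008178710938, -14.536622047424316), 27.557409286499023)
bottle t 44 ((629.14794921875, -142.454833984375), 22.709640502929688)
```

View pics/fin.png

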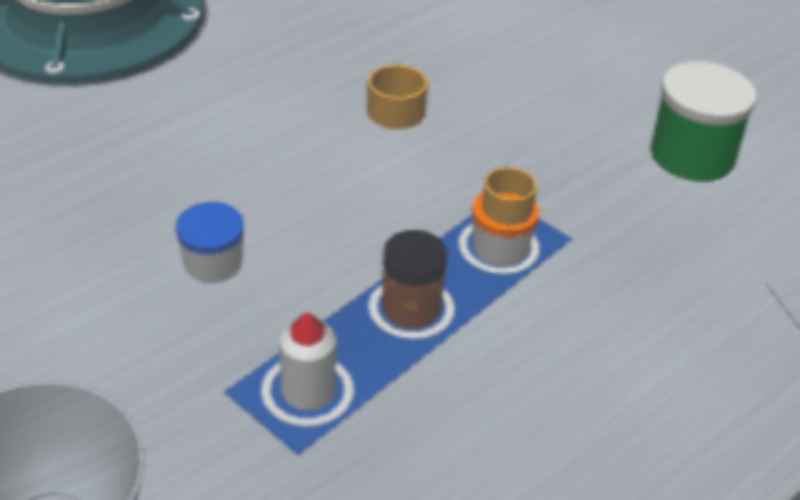

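View pics/fint.png

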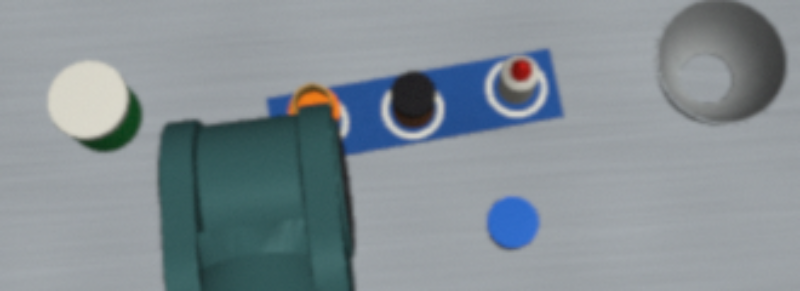

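Both views show the three items upright on their rings and the cutter centred on the orange lid, with the arm clear. I hand in.

```bash
python3 -c "
from h import *
print(manip.job_done())"
```

```text
the job is handed in; nothing more can be done
None
```

The decorating station is laid out and handed in at about 28 s of the 120 s limit; no verdict was reported. The bowl was on the right. So the bottle stands on the right ring, the jar on the middle ring and the orange-lidded tub on the left ring, with the small brass cutter on the orange lid.

**Last checks:**

| Check | Distance off centre, about |
|---|---|
| Bottle, jar and tub from their ring centres | 1–4 mm (limit 15 mm) |
| Cutter from the tub's axis | 2–5 mm (limit 12 mm) |

- **State at the end:** The pictures showed the bottle, jar and tub upright. The cutter measured about 65 mm high, within its range, and the gripper was open and clear of everything.
- **Bystanders:** The blue-lidded tub and the green canister had not moved beyond measurement noise.

**Disagreements:**
- One network reading from the scene camera put the tub 6 mm off in y. The close wrist depth measurement put it within 1 mm, and I relied on that.
- In the final top view the arm partly hid the tub and cutter, so their last check rests mainly on the scene view.
- Joint 6 reached its range limit once while the gripper was empty, tilting the tool about 4 degrees. I corrected it by using the jaws along x for the rest of the job.

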